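# Open the battery cap of the hall lamp

### The job

The battery lamp standing on the round cork mat needs a new cell. First switch it off by standing the red-knobbed dimmer lever straight up, then unscrew that lamp's brass cap: its thread may be ordinary or reversed, so try gently one way and, if it stops, the other way, without forcing it. Finish still holding the cap in the gripper, lifted at least 5 cm clear above the lamp, with the lever left upright, the lamp on the white stone mat untouched and the other things on the shelf left where they are.

Things in the scene. Friction and masses are not known exactly. Their poses are not given: they have to be found in the camera images.
- cork_mat: brown round cork mat, 124 mm across, 6 mm thick, fixed; origin at the centre of its underside. The lamp to open stands centred on it. It may lie to the robot's left or right
- stone_mat: white stone mat of the same size, fixed, on the other side; the lamp on it is to be left alone. Origin at the centre of its underside
- lamp_a: one of two look-alike stubby battery lamps, fixed: white cylinder 76 mm across on a dark 90 mm foot; origin at the centre of the foot's underside, on the mat's top (z = 6 mm); shoulder 90 mm above it. Either lamp may be on either mat. Each cap's thread hand is unknown and cannot be seen
- lamp_b: the other lamp, same form and origin. The threads: turned its own way a cap goes round freely and lifts straight off after about 80 degrees (anywhere from 50 to 120; it stops near 130). The wrong way it stops dead within 10 degrees and a light grip slips round it. Until undone a cap lifts only 2 mm, then catches
- cap_a: brass screw cap on lamp_a, loose, about 0.09 kg: upright cylinder 54 mm across, 40 mm tall, finely ribbed; origin at the centre of its underside, 91 mm above lamp_a's origin, z up. Grip the upper 22 mm (solid) from above; 20 to 30 N is plenty. Cap and lamp must not be forced against each other with over 150 N
- cap_b: the same brass cap on lamp_b
- dimmer_base: grey dimmer block 70 x 50 mm, 25 mm tall, fixed to the shelf; origin at the centre of its underside. The lever's hinge runs along its y axis, 22 mm above the origin; the block's yaw varies
- dimmer (a joint): dimmer lever angle: 0 = leaning 0.7 rad from the vertical towards the block's -x, 0.7 = straight up (off), 1.4 = leaning 0.7 rad towards +x. It turns easily and stays where it is left (slight friction, 0.06 N m)
- dimmer_tip (a point): centre of the lever's red ball knob, 26 mm across, on a 10 mm rod, 80 mm from the hinge axis
- key_1: small nickel padlock key lying flat on the shelf, 55 mm long, 4 mm thick, loose, not to be moved; origin under the centre of its 24 mm round bow
- key_2: a second such key
- coin_dish: low round pewter dish, 100 mm across, 22 mm tall, loose, to stay put; origin at the centre of its underside
- doorstop: black rubber wedge doorstop 100 x 40 mm, 34 mm tall at its thick end, loose, to stay put; origin at the centre of its underside, long along its x

How it is judged:
By the outcome, as a careful person would: the job done as asked, in the order asked, and still so for the second after the job is handed in, while the arm keeps its last pose, push and grip.
It also fails if it takes over 64 s, if anything falls off the work surface, if the arm or the gripper's body presses on something with over 40 N, if the wrist force passes 120 N, or if a joint passes its speed limit or range.

### The arm

A 6-joint arm with a two-finger parallel gripper is mounted at the origin on the work surface. World frame = base frame: x ahead of the robot, y to its left, z up, the work surface at z = 0. Lengths are in mm, angles in rad, forces in N, time in s.
With the tool pointing down it reaches from about 325 to 775 mm from the base axis. Payload 9.3 kg.
Tool frame: the origin (TCP) lies between the finger pads; the fingertips stand 19 mm ahead of it and the grasp point (between the pads) is the TCP; z points along the fingers, x is the direction in which the jaws open and shut, and the axes are right-handed (so a half turn about z gives the same grasp; the last joint's range is limited). The gripper opens to 85 mm and grips with 20 to 120 N. Pads are 22 mm wide; open, the fingers measure 114 mm over their backs; the gripper's body (76 mm by 85 mm) begins 54 mm behind the grasp point. The pads swing forward as they close: fully open they stand 13 mm farther back than shut.
Start: joints at [-1.257, 0.259, 0.021, 1.334, 0, 1.418], TCP at [247.51, -491.157, 250.279] pointing down, gripper open.
Joint ranges: [-3.04, 3.04], [-0.91, 1.82], [-1.04, 1.36], [-1.92, 1.95], [-1.52, 1.45], [-3.14, 3.14]. Speed limits (rad/s): [2.22, 2.22, 2.79, 3.14, 3.14, 3.14].

### API

Orientations are given as a rotation vector (axis times angle).
In Python, from bench import observe, capture, camera_info, job_done gives the robot as it stands. The module is installed in compiled form; this text tells all that it offers.
- The arm moves only by the tool move_arm, never from a script. Its argument "steps" is one flat list of numbers, 7 for each row, row after row: the shift along the tool's x, y, z in mm, then the turn, a rotation vector about the tool's x, y, z in rad, then the finger opening in mm, from 0 to 85.4. A call has 1 to 12 rows; each row is the pose to reach, as a shift and turn from the pose commanded when the call began, along the tool's axes at that moment; what a row does not reach only later rows make up. A row lasts 1/8 s, in which the tool goes at most 62.5 mm and 10.7 degrees, less where a joint would pass 70% of its speed; a pose out of reach is approached as far as the arm can. A call with a gripper value outside its range is refused whole. The fingers move at their own pace and stop on an object; the grip force is fixed at half the most. Time passes only in rows, so rows that repeat a pose let the fingers close. It gives the time, the measured TCP pose, the force and the opening at its end, in the units of the state.
- observe(): the state, without advancing time (a new reading comes with each control period).
- capture(name): name is "scene" or "top" or "wrist"; returns the picture (480x640x3 uint8, red, green, blue); there is no depth.
- camera_info(name): a dict with "fx", "fy", "cx", "cy" (pixels), "T" (4x4, takes a point from camera to world coordinates). Camera axes: x right, y up, looking along -z (the intrinsics and any distortion apply to the point x, -y, -z); pixel columns grow to the right and rows downward; lengths in mm; the calibration is good to about 2 mm. The wrist camera is an equidistant fisheye: a pixel r from the principal point sees the ray r / f radians off the axis. A picture is of the moment at which its call begins: read the wrist's pose just before it. camera_info takes no time and is no camera call; for the wrist camera it gives the pose at the moment of the call.
- job_done(): hands the job in, once; it reports no verdict.
The state is a dict: "t": time; "joint_positions": joint angles; "qvel": joint speeds; "joint_torque": joint torques, N m; "position": TCP position; "ee_rot": TCP orientation; "ft_force": force on the tool from outside, world axes, zero at the start; "torque": the same for the moment, N m; "opening": finger opening in mm.
Only numpy, scipy, OpenCV 4.12 (cv2) and the standard library are available. Lean on these libraries where they do the work, as an engineer would, in place of code of your own. Each camera call takes 0.05 s, during which the arm holds its last target. There are 200 camera calls.

## Working session

There is one attempt and no reset: what is moved stays moved. The work goes in short steps, Python scripts to look and compute and a tool call to move; the robot and the scene stay as the last step left them, time stands still between calls to the robot, and variables do not carry over. Pictures are saved under pics/ and viewed, about 8 in all and at most 12, crops included, and the job is handed in when it is done.

Besides the shell and the picture viewer there is one more tool, called after "Call:" in YAML: its name, and indented under it one key for each argument. move_arm: Moves the arm, as the interface text tells. Its arguments: {"type":"object","properties":{"steps":{"type":"array","items":{"type":"number"}}},"required":["steps"]}

```bash
mkdir -p pics
cat > h.py <<'E'
import numpy as np, cv2
from bench import observe, capture, camera_info, job_done
def snap(cam,name):
    im=capture(cam); cv2.imwrite(f'pics/{name}.png',im[:,:,::-1]); return im
def ray(cam,u,v,info=None):
    i=info or camera_info(cam); a=(u-i['cx'])/i['fx']; b=(v-i['cy'])/i['fy']
    if cam=='wrist':
        r=np.hypot(a,b); s=np.sin(r)/r if r>1e-9 else 1; d=np.array([a*s,-b*s,-np.cos(r)])
    else: d=np.array([a,-b,-1.])
    T=np.array(i['T']); return T[:3,3],T[:3,:3]@d
def onplane(cam,u,v,z,info=None):
    o,d=ray(cam,u,v,info); return o+d*(z-o[2])/d[2]
E
python3 - <<'E'
from h import *
s=observe(); print({k:np.round(v,3) for k,v in s.items()})
for c in('scene','top'):
    snap(c,c+'0'); i=camera_info(c); print(c,i['fx'],i['fy'],i['cx'],i['cy'],np.round(i['T'],3).tolist(), [k for k in i])
E
```

```text
{'t': np.float64(0.0), 'joint_positions': array([-1.257,  0.259,  0.021,  1.334,  0.   ,  1.418]), 'qvel': array([ 0.002,  0.   , -0.001,  0.   , -0.001, -0.001]), 'joint_torque': array([-2.0000e-03, -5.5564e+01,  3.4453e+01,  1.4000e-02, -0.0000e+00,
       -0.0000e+00]), 'position': array([ 247.443, -490.902,  249.673]), 'ee_rot': array([-2.674e+00,  1.647e+00,  2.000e-03]), 'ft_force': array([0.07 , 0.144, 0.364]), 'torque': array([-0.043,  0.006,  0.005]), 'opening': np.float64(85.347)}
scene 464.3062821606805 464.3062821606805 317.9933241340265 239.58462679721947 [[-0.696, -0.493, 0.522, 902.611], [0.718, -0.487, 0.497, 323.907], [0.009, 0.721, 0.693, 544.707], [0.0, 0.0, 0.0, 1.0]] ['fx', 'fy', 'cx', 'cy', 'T']
top 539.9378789659751 539.9378789659751 324.3913933829619 245.98857337160996 [[0.026, 0.997, -0.066, 500.99], [-0.998, 0.029, 0.05, 34.95], [0.052, 0.064, 0.997, 873.808], [0.0, 0.0, 0.0, 1.0]] ['fx', 'fy', 'cx', 'cy', 'T']
```

View pics/top0.png

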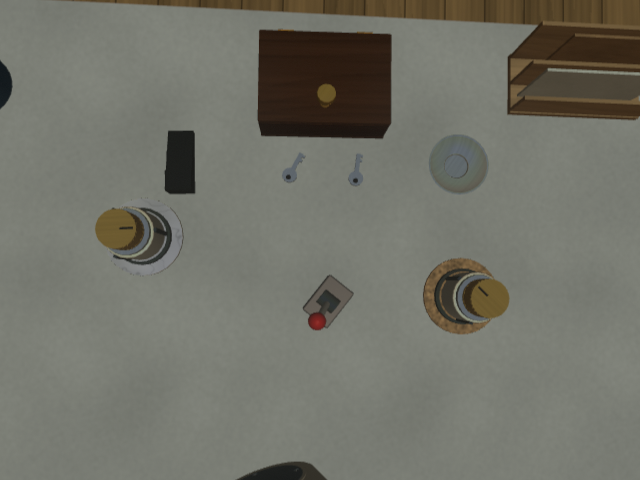

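View pics/scene0.png

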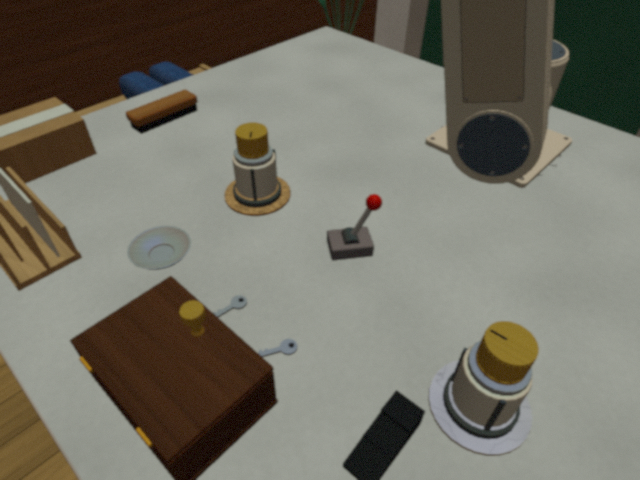

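Top view: cork lamp on the right (cap about 489,299), stone lamp on the left (118,228), dimmer block at (328,301) with its red knob at (317,321). In the scene view, the cork lamp's cap is at (252,141) and the knob at (374,202).

Run:
```python
from h import *
T=cv2.imread('pics/top0.png'); S=cv2.imread('pics/scene0.png')
def blob(im,lo,hi,box):
    h=cv2.cvtColor(im,cv2.COLOR_BGR2HSV); m=cv2.inRange(h,lo,hi); k=np.zeros_like(m); x0,y0,x1,y1=box; k[y0:y1,x0:x1]=m[y0:y1,x0:x1]
    c=max(cv2.findContours(k,0,1)[0],key=cv2.contourArea); return c
def tri(a,b):
    (o1,d1),(o2,d2)=a,b; d1=d1/np.linalg.norm(d1); d2=d2/np.linalg.norm(d2)
    t=np.linalg.lstsq(np.c_[d1,-d2],o2-o1,rcond=None)[0]; p,q=o1+d1*t[0],o2+d2*t[1]; return (p+q)/2,np.linalg.norm(p-q)
red=((0,150,80),(8,255,255))
ct=blob(T,*red,(280,290,350,350)); cs=blob(S,*red,(340,170,410,240))
(a,ra),(b,rb)=cv2.minEnclosingCircle(ct),cv2.minEnclosingCircle(cs); print('knob px',a,ra,b,rb)
P,e=tri(ray('top',*a),ray('scene',*b)); print('knob',P.round(1),e.round(1))
# cork cap top face: circle in top view at z=6+91+40=137
c=blob(T,(15,80,60),(30,255,255),(465,275,520,325)); (u,r)=cv2.minEnclosingCircle(c); el=cv2.fitEllipse(cv2.convexHull(c)); print('cap px',u,r,el); print('cap',onplane('top',*el[0],137).round(1))
# cork mat
c=blob(T,(8,60,60),(22,255,255),(415,250,500,340));(u,r)=cv2.minEnclosingCircle(c); print('cork',u,r,onplane('top',*u,6).round(1))
# block top face
g=T[265:340,295:365]; big=cv2.resize(g,None,fx=8,fy=8,interpolation=cv2.INTER_CUBIC)
cv2.imwrite('pics/block.png',big)
```

```text
knob px (316.5526428222656, 321.131591796875) 8.079085350036621 (373.5, 201.0) 6.800835609436035
knob [444.4   3.9  97.4] 0.4
cap px (485.40045166015625, 302.3868713378906) 24.917922973632812 ((487.38787841796875, 301.6203918457031), (38.89989471435547, 49.1346321105957), 22.11771583557129)
cap [ 479.2 -229.8  137. ]
cork (462.9838562011719, 296.49078369140625) 40.49397277832031 [ 482.7 -236.5    6. ]
```

View pics/block.png

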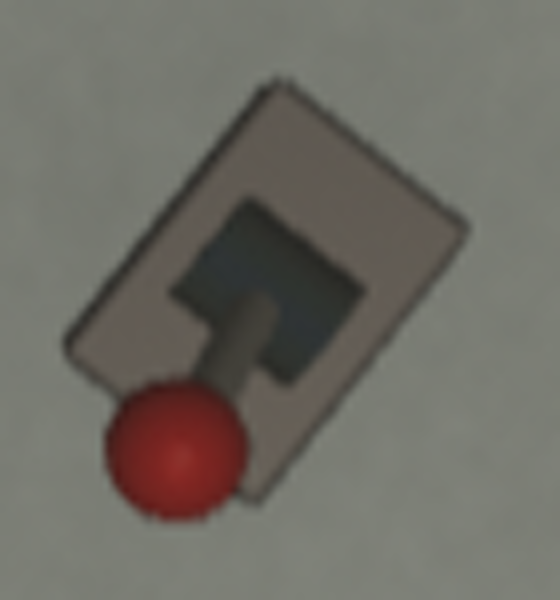

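Run:
```python
from h import *
c=np.array([(278,85),(465,230),(258,500),(70,345)])/8+[295-.4,265-.4]
Q=np.array([onplane('top',*p,25) for p in c]); print(Q.round(1).tolist()); C=Q.mean(0); print('block',C.round(1))
print([np.linalg.norm(Q[i]-Q[(i+1)%4]).round(1) for i in range(4)])
ax=(Q[0]-Q[3]+Q[1]-Q[2])[:2]; yaw=np.arctan2(ax[1],ax[0]); print('long axis yaw',yaw)
K=np.array([444.4,3.9,97.4]); h=K-[C[0],C[1],22]; n=np.array([np.cos(yaw),np.sin(yaw)]); print('knob along',h[:2]@n,'across',h[:2]@[-n[1],n[0]],'r',np.linalg.norm(h), 'lean',np.arctan2(h[:2]@n,h[2]))
# cap top face by Hough
im=cv2.imread('pics/top0.png'); g=cv2.resize(im[255:345,420:530],None,fx=6,fy=6,interpolation=cv2.INTER_CUBIC); cv2.imwrite('pics/cap.png',g)
s=observe(); from scipy.spatial.transform import Rotation as R
print(R.from_rotvec(s['ee_rot']).as_matrix().round(3)); i=camera_info('wrist'); print(i['fx'],i['cx'],i['cy'],np.round(i['T'],3).tolist())
```

```text
[[511.2, -17.0, 25.0], [483.7, -54.6, 25.0], [430.1, -15.2, 25.0], [459.4, 22.4, 25.0]]
block [471.1 -16.1  25. ]
[np.float64(46.5), np.float64(66.5), np.float64(47.6), np.float64(65.1)]
long axis yaw -0.6422440750585698
knob along -33.35664076177036 across 0.03818164513121787 r 82.44893535242177 lean -0.41651227747524955
[[ 0.45  -0.893 -0.   ]
 [-0.893 -0.45   0.001]
 [-0.001 -0.    -1.   ]]
371.64829954431775 316.0328209833811 239.4485909927201 [[0.451, 0.857, 0.251, 310.696], [-0.893, 0.433, 0.124, -459.723], [-0.002, -0.28, 0.96, 373.793], [0.0, 0.0, 0.0, 1.0]]
```

View pics/cap.png

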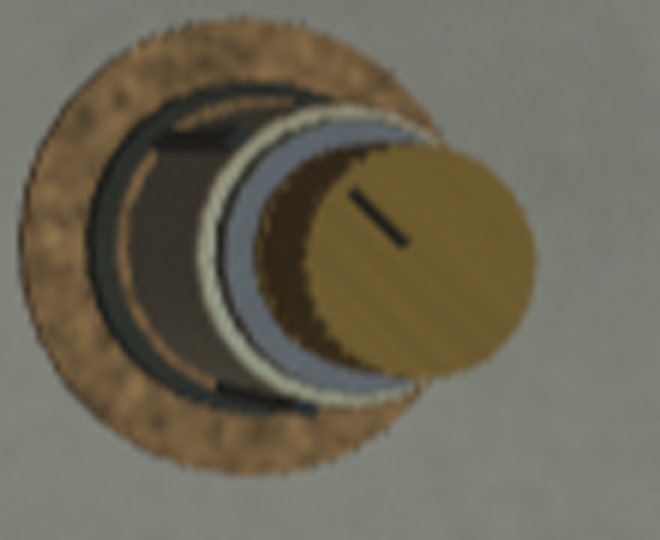

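Crop: the cap's top face is centred at about (489.6,298.3) in the top image with r about 19.4, and the cork ring at (461,295.6). First move: go above the lever with the jaws along the swing direction.

Call:
move_arm:
  steps: [-346, -402, 50, 0, 0, -0.462, 85, -346, -402, 50, 0, 0, -0.462, 85, -346, -402, 50, 0, 0, -0.462, 85, -346, -402, 50, 0, 0, -0.462, 85, -346, -402, 50, 0, 0, -0.462, 85, -346, -402, 50, 0, 0, -0.462, 85, -346, -402, 50, 0, 0, -0.462, 85, -346, -402, 50, 0, 0, -0.462, 85, -346, -402, 50, 0, 0, -0.462, 85, -346, -402, 50, 0, 0, -0.462, 85, -346, -402, 50, 0, 0, -0.462, 85, -346, -402, 50, 0, 0, -0.462, 85]

```text
t: 1.6
position: [450.5, -2.2, 200.3]
ee_rot: [2.98, -0.993, -0.0]
ft_force: [-0.2, 0.3, 0.2]
opening: 85.1
```

Run:
```python
from h import *
print('cap',onplane('top',489.6,298.3,137).round(1),'cork',onplane('top',461,295.6,6).round(1))
i=camera_info('wrist'); np.save('w1.npy',i['T']); snap('wrist','w1'); s=observe(); print(s['t'],s['position'],s['joint_positions'].round(3),s['ee_rot'])
```

```text
cap [ 483.9 -232.9  137. ] cork [ 484.  -233.3    6. ]
1.65 [450.60355323  -2.20899953 200.3961902 ] [-0.191  0.112 -0.295  1.164 -0.     2.023] [ 2.98021553e+00 -9.93671585e-01  2.67302843e-04]
```

View pics/w1.png

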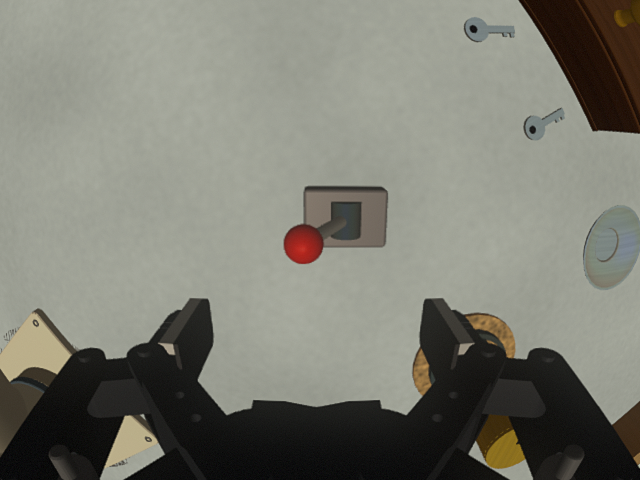

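Wrist view: block top face at cols 304–387, rows 187–247, edges parallel to the jaw axis; knob at (304,244).

Run:
```python
from h import *
i=camera_info('wrist')
im=cv2.imread('pics/w1.png'); h=cv2.cvtColor(im,cv2.COLOR_BGR2HSV); m=cv2.inRange(h,(0,150,80),(8,255,255)); c=max(cv2.findContours(m,0,1)[0],key=cv2.contourArea); k=cv2.minEnclosingCircle(c); print(k)
for p in [(306,191),(386,191),(386,247),(306,247)]: print(onplane('wrist',*p,25,i).round(1))
print('slot',[onplane('wrist',u,v,25,i).round(1) for u,v in((331,203),(360,203),(360,239),(331,239))])
o1,d1=ray('wrist',*k[0],i); o2,d2=ray('top',316.55,321.1); d1/=np.linalg.norm(d1);d2/=np.linalg.norm(d2)
t=np.linalg.lstsq(np.c_[d1,-d2],o2-o1,rcond=None)[0]; print(o1+d1*t[0],o2+d2*t[1])
```

```text
((303.07318115234375, 244.0829315185547), 19.215110778808594)
[458.6  22.2  25. ]
[511.4 -16.8  25. ]
[484.3 -56.8  25. ]
[429.7 -15.8  25. ]
slot [array([468.9,   2. ,  25. ]), array([488.1, -12.2,  25. ]), array([470.4, -37.4,  25. ]), array([450.8, -22.8,  25. ])]
[444.71677735   3.78353276  97.46268444] [444.36892351   4.05071561  97.47742056]
```

Call:
move_arm:
  steps: [0, 0, 60, 0, 0, 0, 85, 0, 0, 102, 0, 0, 0, 85, 0, 0, 102, 0, 0, 0, 85, 12, 0, 102, 0, 0, 0, 85, 25, 0, 102, 0, 0, 0, 85, 25, 0, 102, 0, 0, 0, 60, 25, 0, 102, 0, 0, 0, 45, 25, 0, 102, 0, 0, 0, 35, 25, 0, 102, 0, 0, 0, 28, 25, 0, 102, 0, 0, 0, 26, 25, 0, 102, 0, 0, 0, 26, 25, 0, 102, 0, 0, 0, 26]

```text
t: 3.15
position: [470.8, -16.2, 98.3]
ee_rot: [-2.981, 0.991, -0.0]
ft_force: [-1.0, 0.2, 0.6]
opening: 26.3
```

Run:
```python
from h import *
s=observe(); print(s['t'],s['position'],s['opening'],s['ft_force'])
a=snap('wrist','w2'); b=snap('scene','s2'); t=snap('top','t2')
cv2.imwrite('pics/m2.png',np.hstack([cv2.resize(x,(400,300)) for x in (a[120:420,120:520],)]+[cv2.resize(b[130:280,280:480],(400,300))])[:,:,::-1])
```

```text
3.15 [470.84794292 -16.2249777   98.29163832] 26.316164658318648 [-1.0171173   0.18170266  0.59521702]
```

View pics/m2.png

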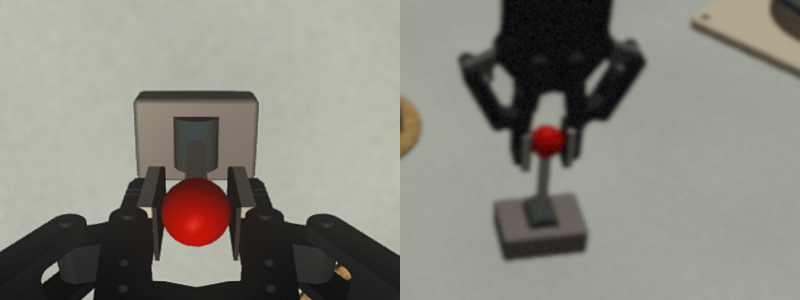

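The lever looks upright: knob, rod foot and slot centre line up in the wrist crop (col about 196), and it stands vertical in the scene crop. Release, rise and go over the cork lamp.

Call:
move_arm:
  steps: [0, 0, 0, 0, 0, 0, 40, 0, 0, 0, 0, 0, 0, 60, 0, 0, 0, 0, 0, 0, 70, 0, 0, 0, 0, 0, 0, 70, 0, 0, -50, 0, 0, 0, 70, 0, 0, -102, 0, 0, 0, 85, 40, 50, -102, 0, 0, -0.18, 85, 80, 90, -102, 0, 0, -0.36, 85, 110, 130, -102, 0, 0, -0.54, 85, 140, 166, -102, 0, 0, -0.72, 85, 140, 166, -102, 0, 0, -0.9, 85, 140, 166, -102, 0, 0, -1.08, 85]

```text
t: 4.8
position: [483.3, -233.9, 199.9]
ee_rot: [-3.067, -0.679, 0.001]
ft_force: [0.8, -0.4, -0.1]
opening: 85.1
```

Call:
move_arm:
  steps: [0, 0, 0, 0, 0, -0.18, 85, 0, 0, 0, 0, 0, -0.36, 85, 0, 0, 0, 0, 0, -0.53, 85, 0, 0, 0, 0, 0, -0.53, 85]

```text
t: 5.3
position: [483.5, -233.0, 200.2]
ee_rot: [-2.787, -1.45, 0.0]
ft_force: [-0.1, -0.0, -0.6]
opening: 85.0
```

Run:
```python
from h import *
s=observe(); print(s['t'],s['position'],s['joint_positions'].round(3),s['opening'],s['ft_force'])
i=camera_info('wrist'); a=snap('wrist','w3'); b=snap('scene','s3'); t=snap('top','t3')
cv2.imwrite('pics/m3.png',np.hstack([cv2.resize(a,(480,360)),cv2.resize(t[260:350,280:360],(320,360))])[:,:,::-1])
def tri(r1,r2):
    (o1,d1),(o2,d2)=r1,r2; x=np.linalg.lstsq(np.c_[d1,-d2],o2-o1,rcond=None)[0]; return (o1+d1*x[0]+o2+d2*x[1])/2
k=[]
for im in (t,b):
    h=cv2.cvtColor(im,cv2.COLOR_RGB2HSV); m=cv2.inRange(h,(0,150,80),(8,255,255)); m[:, :280]=0; m[:,420:]=0
    c=max(cv2.findContours(m,0,1)[0],key=cv2.contourArea); k.append(cv2.minEnclosingCircle(c))
print(k, tri(ray('top',*k[0][0]),ray('scene',*k[1][0])))
```

```text
5.3 [ 483.50278944 -233.02422081  200.22031725] [-0.605  0.256 -0.111  1.204 -0.     0.006] 84.9553390883622 [-0.10632275 -0.04010057 -0.6353195 ]
[((331.3333435058594, 303.5833435058594), 8.090300559997559), ((352.7135925292969, 199.72329711914062), 7.089221477508545)] [470.12224799 -16.26259552 103.14869271]
```

View pics/m3.png

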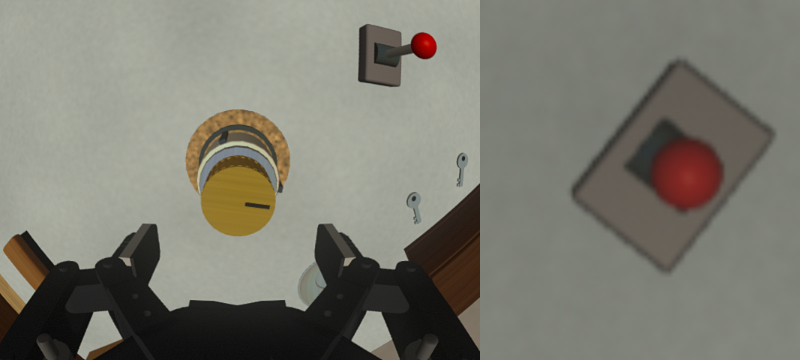

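Knob is over the hinge (470,-16,103): upright. The cap's top circle in the wrist view is at about (318,267) full-scale, centred between the jaws; I'll check its position on the z=137 plane.

Run:
```python
from h import *
i=camera_info('wrist'); im=cv2.imread('pics/w3.png'); h=cv2.cvtColor(im,cv2.COLOR_BGR2HSV)
m=cv2.inRange(h,(18,120,90),(32,255,255)); m[:200]=0;m[330:]=0;m[:,:240]=0;m[:,400:]=0
c=max(cv2.findContours(m,0,1)[0],key=cv2.contourArea); k=cv2.minEnclosingCircle(c); print(k,cv2.boundingRect(c),onplane('wrist',*k[0],137,i), onplane('wrist',318,267,137,i))
```

```text
((317.3363037109375, 264.25177001953125), 50.6195068359375) (268, 220, 99, 95) [ 481.35620481 -231.29242508  137.        ] [ 482.84992159 -231.90365053  137.        ]
```

Call:
move_arm:
  steps: [0, 0, 30, 0, 0, 0, 85, 0, 0, 60, 0, 0, 0, 85, 0, 0, 73, 0, 0, 0, 85, 0, 0, 73, 0, 0, 0, 75, 0, 0, 73, 0, 0, 0, 65, 0, 0, 73, 0, 0, 0, 58, 0, 0, 73, 0, 0, 0, 55, 0, 0, 73, 0, 0, 0, 53, 0, 0, 73, 0, 0, 0, 52, 0, 0, 73, 0, 0, 0, 52]

```text
t: 6.7
position: [483.9, -233.1, 128.2]
ee_rot: [2.785, 1.452, 0.001]
ft_force: [-1.0, 2.2, 7.1]
opening: 53.4
```

```bash
cat > st.py <<'E'
from h import *
s=observe(); print(*[(k,np.round(s[k],3).tolist()) for k in('t','position','ee_rot','ft_force','torque','joint_torque','joint_positions','opening')],sep='\n')
E
python3 st.py
```

```text
('t', 6.7)
('position', [483.868, -233.089, 128.163])
('ee_rot', [2.785, 1.452, 0.001])
('ft_force', [-1.035, 2.171, 7.063])
('torque', [0.259, 0.14, 0.02])
('joint_torque', [-0.564, -51.644, 29.344, -0.574, -0.255, 0.0])
('joint_positions', [-0.605, 0.301, -0.24, 1.028, 0.0, 0.004])
('opening', 53.385)
```

Call:
move_arm:
  steps: [0, 0, 0, 0, 0, -0.04, 52, 0, 0, 0, 0, 0, -0.08, 52, 0, 0, 0, 0, 0, -0.08, 52]

```text
t: 7.08
position: [484.0, -233.3, 128.2]
ee_rot: [2.724, 1.562, 0.001]
ft_force: [-0.0, 1.2, 6.8]
opening: 52.6
```

```bash
python3 st.py
```

```text
('t', 7.075)
('position', [484.047, -233.329, 128.203])
('ee_rot', [2.724, 1.562, 0.001])
('ft_force', [-0.007, 1.218, 6.785])
('torque', [0.131, 0.067, 0.083])
('joint_torque', [-0.289, -52.114, 28.989, -0.132, -0.144, -0.211])
('joint_positions', [-0.605, 0.301, -0.24, 1.027, 0.0, -0.076])
('opening', 52.594)
```

Call:
move_arm:
  steps: [0, 0, 0, 0, 0, -0.04, 52, 0, 0, 0, 0, 0, -0.08, 52, 0, 0, 0, 0, 0, -0.12, 52, 0, 0, 0, 0, 0, -0.12, 52]

```text
t: 7.58
position: [484.2, -233.4, 128.2]
ee_rot: [2.625, 1.723, 0.002]
ft_force: [1.1, 1.2, 5.9]
opening: 52.7
```

```bash
python3 st.py
python3 - <<'E'
from h import *
a=snap('wrist','w4'); cv2.imwrite('pics/m4.png',a[180:480,120:520,::-1])
E
```

```text
('t', 7.575)
('position', [484.241, -233.375, 128.216])
('ee_rot', [2.625, 1.723, 0.002])
('ft_force', [1.137, 1.184, 5.896])
('torque', [0.079, -0.198, 0.034])
('joint_torque', [-0.41, -52.486, 28.691, 0.234, -0.26, -0.223])
('joint_positions', [-0.605, 0.301, -0.24, 1.027, 0.0, -0.196])
('opening', 52.726)
```

View pics/m4.png

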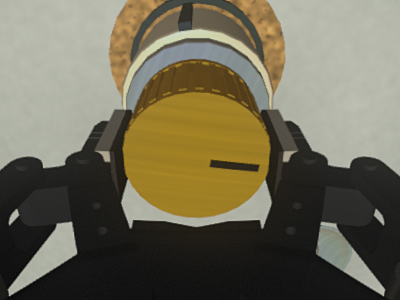

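The mark kept its angle relative to the jaws (about 7° slope), so the cap turns with the gripper, at about zero torque: an ordinary thread. Continue.

Call:
move_arm:
  steps: [0, 0, 0, 0, 0, -0.12, 52, 0, 0, 0, 0, 0, -0.24, 52, 0, 0, 0, 0, 0, -0.36, 52, 0, 0, 0, 0, 0, -0.48, 52, 0, 0, 0, 0, 0, -0.6, 52, 0, 0, 0, 0, 0, -0.72, 52, 0, 0, 0, 0, 0, -0.84, 52, 0, 0, 0, 0, 0, -0.96, 52, 0, 0, 0, 0, 0, -1.08, 52, 0, 0, 0, 0, 0, -1.2, 52, 0, 0, 0, 0, 0, -1.2, 52]

```text
t: 9.0
position: [484.2, -233.3, 128.2]
ee_rot: [1.192, 2.904, -0.0]
ft_force: [0.4, 1.4, 5.8]
opening: 52.8
```

```bash
python3 st.py
python3 - <<'E'
from h import *
a=snap('wrist','w5'); cv2.imwrite('pics/m5.png',a[180:480,120:520,::-1])
E
```

```text
('t', 9.0)
('position', [484.184, -233.283, 128.21])
('ee_rot', [1.192, 2.904, -0.0])
('ft_force', [0.37, 1.362, 5.793])
('torque', [0.173, -0.12, 0.037])
('joint_torque', [-0.481, -52.275, 28.829, 0.025, -0.259, -0.756])
('joint_positions', [-0.605, 0.301, -0.24, 1.027, 0.0, -1.397])
('opening', 52.813)
```

View pics/m5.png

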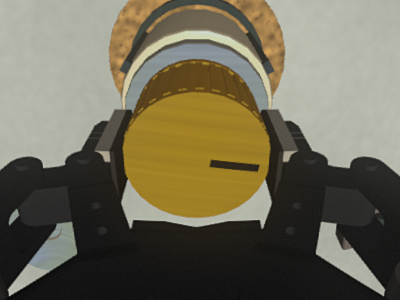

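Call:
move_arm:
  steps: [0, 0, 0, 0, 0, -0.12, 52, 0, 0, 0, 0, 0, -0.24, 52, 0, 0, 0, 0, 0, -0.36, 52, 0, 0, 0, 0, 0, -0.48, 52, 0, 0, 0, 0, 0, -0.6, 52, 0, 0, 0, 0, 0, -0.68, 52, 0, 0, 0, 0, 0, -0.68, 52]

```text
t: 9.93
position: [484.1, -233.3, 128.2]
ee_rot: [0.156, 3.136, -0.001]
ft_force: [0.7, 0.5, 7.0]
opening: 53.0
```

Call:
move_arm:
  steps: [0, 0, -1.5, 0, 0, 0, 52, 0, 0, -3, 0, 0, 0, 52, 0, 0, -3, 0, 0, 0, 52]

```text
t: 10.3
position: [483.6, -232.9, 130.2]
ee_rot: [-0.158, -3.138, -0.0]
ft_force: [1.7, 0.5, -0.4]
opening: 52.6
```

```bash
python3 st.py
```

```text
('t', 10.3)
('position', [483.583, -232.942, 130.214])
('ee_rot', [-0.158, -3.138, -0.0])
('ft_force', [1.722, 0.516, -0.416])
('torque', [0.139, -0.271, 0.012])
('joint_torque', [-0.599, -56.228, 31.257, 0.34, -0.371, 0.001])
('joint_positions', [-0.605, 0.3, -0.236, 1.034, 0.0, -2.076])
('opening', 52.642)
```

Call:
move_arm:
  steps: [0, 0, -2, 0, 0, 0, 52, 0, 0, -4, 0, 0, 0, 52, 0, 0, -4, 0, 0, 0, 52]

```text
t: 10.68
position: [483.6, -233.0, 134.5]
ee_rot: [0.158, 3.137, -0.0]
ft_force: [1.5, 0.4, -1.6]
opening: 52.8
```

Free: no catch. Lift slowly at first, then clear.

Call:
move_arm:
  steps: [0, 0, -8, 0, 0, 0, 52, 0, 0, -18, 0, 0, 0, 52, 0, 0, -30, 0, 0, 0, 52, 0, 0, -45, 0, 0, 0, 52, 0, 0, -60, 0, 0, 0, 52, 0, 0, -75, 0, 0, 0, 52, 0, 0, -90, 0, 0, 0, 52, 0, 0, -100, 0, 0, 0, 52, 0, 0, -100, 0, 0, 0, 52, 0, 0, -100, 0, 0, 0, 52]

```text
t: 11.92
position: [483.4, -232.9, 233.8]
ee_rot: [-0.158, -3.137, -0.001]
ft_force: [-0.4, 0.5, -0.3]
opening: 52.8
```

```bash
python3 st.py
python3 - <<'E'
from h import *
b=snap('scene','s6'); t=snap('top','t6'); cv2.imwrite('pics/m6.png',np.hstack([cv2.resize(b,(400,300)),cv2.resize(t,(400,300))])[:,:,::-1])
E
```

```text
('t', 11.925)
('position', [483.371, -232.894, 233.791])
('ee_rot', [-0.158, -3.137, -0.001])
('ft_force', [-0.421, 0.46, -0.299])
('torque', [-0.035, 0.007, -0.027])
('joint_torque', [0.018, -55.029, 35.022, 0.034, 0.0, 0.0])
('joint_positions', [-0.605, 0.241, -0.044, 1.286, 0.0, -2.076])
('opening', 52.816)
```

View pics/m6.png

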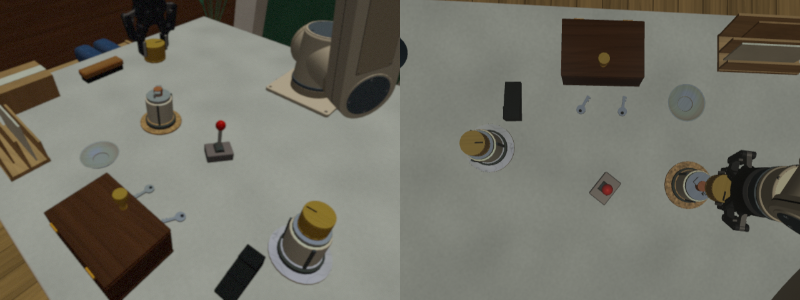

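```bash
python3 -c "
from h import *
print(job_done()); s=observe(); print(s['t'],s['position'],s['opening'])"
```

```text
the job is handed in; nothing more can be done
None
the job is handed in; nothing more can be done
```

I stood the dimmer lever upright, then unscrewed the cap of the lamp on the cork mat and lifted it off. I handed the job in with the gripper still holding the cap. The whole job took about 12 s of robot time.

- **Lever:** after I let go, two camera views placed the knob at (470, -16, 103) mm. The hinge is at about (471, -17), so the lever was upright to within measuring error. The last pictures show it still upright. Before the move, the knob measured about 82 mm from the hinge instead of the stated 80 mm, which I put down to the camera calibration.
- **Cap:** the thread was ordinary. The cap turned about 119° counter-clockwise with almost no torque. The mark on its top kept its angle to the jaws, which showed it was not slipping in the grip.
- **Lift:** it came off without catching and is held with the tool about 105 mm above where I gripped it. The jaw opening is steady at 52.8 mm (the cap is 54 mm) and the highest force I read was about 7 N.
- **Everything else:** the final scene and top pictures show the other lamp with its cap on, and the keys, dish and doorstop where they were. I compared these by eye and did not measure them.

No check failed. After the hand-in I could no longer read the robot, so these are the values from just before it.

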